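# Sort salvaged power-supply parts into the bench trays

### The job

Sort the five salvaged power-supply parts into their trays: the two capacitors standing upright in the tray with the divider, one in each bay; the two finned heat sinks flat with their fins up in the plain rectangular tray; and the transformer upright in the round dish. Set each part down rather than dropping it, and leave the bare circuit board where it lies.

Things in the scene. Friction and masses are not known exactly. Their poses are not given: they have to be found in the camera images.
- cap_a_mid (a point): Electrolytic capacitor: black upright cylinder with a bright aluminium top, 30 mm in diameter, 50 mm high, 40 to 80 g, standing loose on the mat at the start. The point is its centre, 25 mm above its underside; z is its axis, up. The two capacitors are alike.
- cap_b_mid (a point): Electrolytic capacitor: black upright cylinder with a bright aluminium top, 30 mm in diameter, 50 mm high, 40 to 80 g, standing loose on the mat at the start. The point is its centre, 25 mm above its underside; z is its axis, up. The two capacitors are alike.
- sink_a_mid (a point): Finned aluminium heat sink, loose, lying on its flat base with fins up: 60 mm long (its x), 30 mm wide (its y), 30 mm high; five upright fins run along x, the outer two flush with the sides, and it is gripped across the 30 mm width. 50 to 105 g. The point is its centre, 15 mm above its underside; z points up, towards the fin tips. The two heat sinks are alike.
- sink_b_mid (a point): Finned aluminium heat sink, loose, lying on its flat base with fins up: 60 mm long (its x), 30 mm wide (its y), 30 mm high; five upright fins run along x, the outer two flush with the sides, and it is gripped across the 30 mm width. 50 to 105 g. The point is its centre, 15 mm above its underside; z points up, towards the fin tips. The two heat sinks are alike.
- transformer_mid (a point): Small ferrite transformer, loose, standing on its black base: 42 mm (x) by 36 mm (y) by 36 mm high, dark core with a yellow-taped winding bulging out on both y sides; 80 to 170 g. The winding's flat sides, 26 mm wide and 36 mm apart across y, reach from 9 to 30 mm above its underside and are a good grip. The point is its centre, 18 mm above its underside; z is up.
- bay_tray: Grey rectangular tray with one divider, fixed to the bench: 100 mm (its x) by 164 mm (its y) outside, 14 mm high, walls 4 mm, inner floor 4 mm above its underside. The divider runs along x through the middle, as high as the walls, and makes two bays centred 40 mm either side in y, each 92 mm by 76 mm inside. Origin: centre of the underside. For the two capacitors.
- plain_tray: Grey rectangular tray without divider, fixed to the bench: 110 mm (its x) by 164 mm (its y) outside, 14 mm high, walls 4 mm, inner floor 4 mm above its underside, 102 mm by 156 mm inside. Origin: centre of the underside. For the two heat sinks.
- round_dish: Grey round dish, fixed to the bench: 120 mm in diameter, 14 mm high, wall 4 mm, inner floor 4 mm above its underside. Origin: centre of the underside. For the transformer.
- board: Bare green circuit board with chips and connectors, loose, lying flat among the parts: 64 mm (x) by 46 mm (y), 9 mm high at most. Origin: centre of the underside. To be left alone. Small bench clutter lies around too: brass standoffs and a fuse (up to 12 mm high) between parts and trays; a screwdriver, tweezers, a tin and a reel (up to 35 mm high) on the robot's side of the parts; equipment up to 180 mm high beyond the trays and along the sides.

How it is judged:
By the outcome, as a careful person would: the job done as asked, in the order asked, and still so for the second after the job is handed in, with the robot touching nothing.
It also fails if it takes over 109 s, if anything falls off the work surface, if the arm or the gripper's body presses on something with over 40 N, if the wrist force passes 120 N, or if a joint passes its speed limit or range.

### The arm

A 6-joint arm with a two-finger parallel gripper is mounted at the origin on the work surface. World frame = base frame: x ahead of the robot, y to its left, z up, the work surface at z = 0. Lengths are in m, angles in degrees, forces in N, time in s.
With the tool pointing down it reaches from about 0.325 to 1 m from the base axis. Payload 5.1 kg.
Tool frame: the origin (TCP) lies between the finger pads; the fingertips stand 17 mm ahead of it and the grasp point (between the pads) lies 2 mm behind it (env.finger_overhang is the z of the fingertips in the tool frame, in m); z points along the fingers, y is the line along which they close (so a half turn about z gives the same grasp; the last joint's range is limited). The gripper opens to 85 mm and grips with 20 to 120 N. Pads are 22 mm wide; open, the fingers measure 114 mm over their backs; the gripper's body (76 mm by 85 mm) begins 54 mm behind the grasp point. The pads swing forward as they close: fully open they stand 13 mm farther back than shut.
Start: joints at [-72.857, 7.093, 94.555, -0, 78.352, -4.733], TCP at [0.242, -0.603, 0.222] pointing down, gripper open.
Joint ranges: [-149.61, 149.61], [-58.7, 133.49], [1.44, 155.28], [-77.14, 257.14], [18.33, 153.61], [-166.67, 166.67]. Speed limits (degrees/s): [147.25, 147.25, 180, 180, 180, 180].

### API

Orientations are given as [roll, pitch, yaw] about the fixed x, y, z axes, in that order (R = Rz(yaw) Ry(pitch) Rx(roll)).
In Python, from plant import env gives the robot as it stands. The module is installed in compiled form; this text tells all that it offers.
- The arm moves only by the tool drive_tool, never from a script. Its argument "deltas" is a list of rows, each a list of 3 entries, a list of its own where there are three numbers: the gripper command: -1 is fully open, 1 is shut, values between are in proportion, then the shift along the tool's x, y, z as a fraction of full scale, then the turn about the tool's z as a fraction of full scale. A call has 1 to 5 rows; each row shifts and turns the commanded pose from where the row before left it, along the tool's axes as they then stand; what a row does not reach is not made up. Full scale, the value 1, is 0.12 m for a shift and pi/2 rad for a turn. A row lasts 1/12 s, in which the tool goes at most 41.7 mm and 7.16 degrees, less where a joint would pass 70% of its speed; a pose out of reach is approached as far as the arm can. A call with a number of a shift or a turn outside -1 to 1 is refused whole. A call with a gripper value outside its range is refused whole. The fingers move at their own pace and stop on an object; "grip_force" is the grip in N (left out, the last holds). Time passes only in rows, so rows that do not move let the fingers close. It gives the time, the measured TCP pose, the force, the opening and the grip force at its end, in the units of the state.
- env.sense(): the state, without advancing time (a new reading comes with each control period).
- env.capture(name): name is "scene" or "top" or "wrist"; returns a dict with "image" (420x560x3 uint8, red, green, blue), "K" (3x3 intrinsics, pixels), "rvec" (rotation vector, rad) and "tvec" (3), from world to camera coordinates, as OpenCV has them; the wrist camera has in their place "mount" (4x4, takes a point from camera to tool coordinates, whose origin is the TCP and whose axes are the flange's). Camera axes: x right, y down, z forward; pixel columns grow to the right and rows downward; lengths in m; the calibration is good to about 2 mm. A picture is of the moment at which its call begins: read the wrist's pose just before it. There is no depth.
- env.close_job(): hands the job in; it is judged then, once.
The state is a dict: "time_s": time; "qpos": joint angles; "qd": joint speeds; "effort": joint torques, N m; "tool_pos": TCP position; "tool_rot": TCP orientation; "force": force on the tool from outside, world axes, zero at the start; "moment": the same for the moment, N m; "opening": finger opening in m; "grip_force": force on a finger pad.
Only numpy, scipy, OpenCV 4.12 (cv2) and the standard library are available. Lean on these libraries where they do the work, as an engineer would, in place of code of your own. Each camera call takes 0.05 s, during which the arm holds its last target. There are 200 camera calls.

## Working session

There is one attempt and no reset: what is moved stays moved. The work goes in short steps, Python scripts to look and compute and a tool call to move; the robot and the scene stay as the last step left them, time stands still between calls to the robot, and variables do not carry over. Pictures are saved under pics/ and viewed, at most 14 in all, crops included, and the job is handed in when it is done.

Besides the shell and the picture viewer there is one more tool, called after "Request:" as name([rows], argument=value, ...), one row to a line, values as JSON. drive_tool: Moves the arm, as the interface text tells. Its arguments: {"type":"object","properties":{"deltas":{"type":"array","items":{"type":"array"}},"grip_force":{"type":"number"}},"required":["deltas"]}

```bash
mkdir -p pics; python3 - <<'E'
from plant import env
import cv2,numpy as np,pickle
s=env.sense(); print(s)
d={}
for n in("scene","top"):
    c=env.capture(n); d[n]=c
    cv2.imwrite(f"pics/{n}0.png",c["image"][:,:,::-1])
    print(n,c["K"].tolist(),c["rvec"],c["tvec"])
pickle.dump(d,open("c0.pkl","wb"))
E
```

```text
{'time_s': 0.0, 'qpos': array([-7.28570305e+01,  7.13422242e+00,  9.46332250e+01, -1.30733330e-03,
        7.83500092e+01, -4.73026376e+00]), 'qd': array([-0.01778636,  0.08120762, -0.03614172,  0.06507993,  0.03054711,
       -0.00660911]), 'effort': array([-2.51447775e-03, -4.23611283e+01, -3.65455270e+01, -3.35783134e-04,
        6.93536305e-03, -6.25438304e-06]), 'tool_pos': array([ 0.24197017, -0.6026195 ,  0.22055365]), 'tool_rot': array([-1.79882838e+02, -8.41055042e-03,  2.18734900e+01]), 'force': array([-0.02250643, -0.91851022,  0.06353289]), 'moment': array([-0.01531819,  0.033254  ,  0.01967242]), 'grip_force': 0.0, 'opening': 0.08524456867428276}
scene [[394.7570884183691, 0.0, 278.96475722405256], [0.0, 394.7570884183691, 210.8928709515831], [0.0, 0.0, 1.0]] [ 1.70560914  1.87438406 -0.71480183] [ 0.04668832 -0.36631269  1.23683079]
top [[427.4778032930227, 0.0, 280.66670814835265], [0.0, 427.4778032930227, 204.26380798579464], [0.0, 0.0, 1.0]] [ 2.15089985 -2.17695932  0.14159399] [-1.42510793e-04  5.45866748e-01  9.14313841e-01]
```

View pics/top0.png

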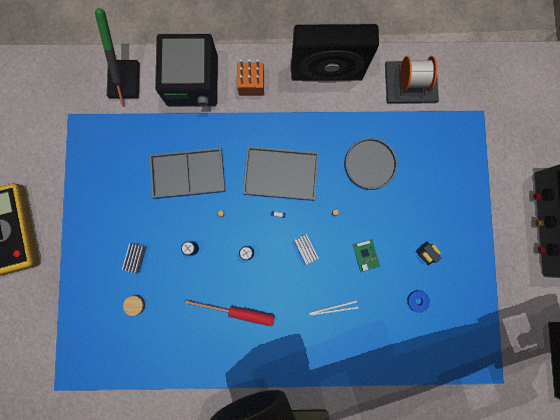

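View pics/scene0.png

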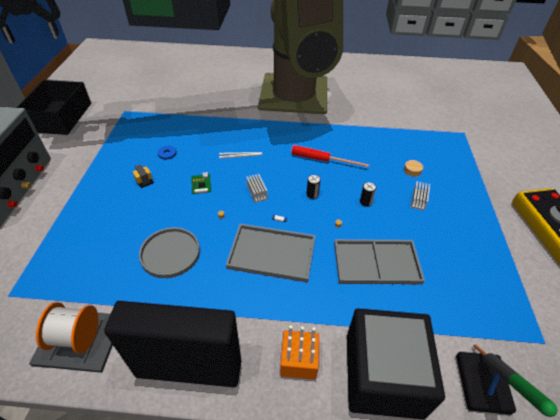

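Top view: trays at about (188,173), (281,174) and (370,163); capacitors at (189,248) and (246,253); sinks at (133,258) and (306,249); transformer at (429,252); board at (367,255). The scene view agrees.

```bash
cat > h.py <<'E'
import cv2,numpy as np
from scipy.spatial.transform import Rotation as Rn
def ray(c,uv,z,pose=None):
    """cast pixels onto plane z; pose=(pos,rot) for wrist"""
    uv=np.atleast_2d(np.float64(uv)); K=c["K"]
    d=np.c_[(uv-K[[0,1],[2,2]])/K[0,0],np.ones(len(uv))]
    if pose is None:
        R=cv2.Rodrigues(np.float64(c["rvec"]))[0].T; o=-R@np.ravel(c["tvec"])
    else:
        T=np.eye(4); T[:3,:3]=Rn.from_euler("xyz",pose[1],degrees=True).as_matrix(); T[:3,3]=pose[0]
        M=T@c["mount"]; R=M[:3,:3]; o=M[:3,3]
    w=d@R.T
    return (o+w*((z-o[2])/w[:,2])[:,None])[:,:2]
def rect(P):
    (c,(a,b),t)=cv2.minAreaRect(np.float32(P*1000))
    if a<b: a,b,t=b,a,t+90
    t=(t+90)%180-90
    return np.round(c,1),round(a,1),round(b,1),round(t,1)
E
python3 - <<'E'
from h import *
import pickle
c=pickle.load(open("c0.pkl","rb"))["top"]; im=c["image"]; 
f=im.astype(int); blue=(f[...,2]-f[...,0]>60)
R=cv2.Rodrigues(c["rvec"])[0]; print("cam",-R.T@c["tvec"])
m=(~blue).astype(np.uint8); m[:115]=0; m[:,:75]=0; m[:,480:]=0; m[330:]=0
hs={'sinkA':(133,258,.03),'capA':(189,248,.05),'capB':(246,253,.05),'sinkB':(306,249,.03),'trafo':(429,252,.03),'bay':(188,160,.014),'plain':(281,174,.014),'dish':(370,163,.014),'board':(367,255,.004)}
n,L,st,ce=cv2.connectedComponentsWithStats(m)
for k,(u,v,z) in hs.items():
    l=np.bincount(L[v-6:v+7,u-6:u+7].ravel(),minlength=n);l[0]=0;l=l.argmax()
    q=L==l
    if 'cap' in k or 'sink' in k: q2=q&(f.min(2)>120)
    elif k=='trafo': q2=q&(f[...,0]-f[...,2]>60)
    else: q2=q
    vu=np.argwhere(q2)[:,::-1]; P=ray(c,vu,z)
    print(k,st[l][4],len(vu),rect(P),"mean",np.round(P.mean(0)*1000,1), "full", rect(ray(c,np.argwhere(q)[:,::-1],z/2)))
cv2.imwrite("pics/crop0.png",cv2.resize(im[225:285,110:450,::-1],None,fx=2.35,fy=2.35,interpolation=cv2.INTER_CUBIC))
E
```

```text
cam [0.4319894  0.00358503 0.97329987]
sinkA 495 154 (array([432.8, 319.7]), 58.8, 29.8, -14.4) mean [432.3 319.9] full (array([432.8, 320.2]), 61.9, 39.2, -14.4)
capA 188 105 (array([452.6, 194.5]), 23.6, 23.6, 0.7) mean [451.9 194.8] full (array([452.1, 195.2]), 37.4, 26.3, 89.3)
capB 159 108 (array([440.4,  70.2]), 23.6, 23.4, 89.3) mean [440.1  70.1] full (array([440.6,  70.9]), 29.7, 29.4, 44.6)
sinkB 390 312 (array([447.1, -60.9]), 59.5, 29.6, 25.6) mean [445.5 -60.8] full (array([447.2, -61.5]), 60.4, 31.1, 25.7)
trafo 357 77 (array([ 434.6, -336.3]), 34.2, 23.0, -50.8) mean [ 433.4 -334.8] full (array([ 434.7, -338.3]), 48.2, 42.2, 39.9)
bay 3169 3169 (array([623.2, 205.5]), 165.3, 101.2, -84.9) mean [622.8 205.5] full (array([624.6, 206.9]), 166.5, 101.9, -84.9)
plain 3429 3429 (array([620.4,  -7.4]), 163.7, 110.9, 84.3) mean [620.1  -7.2] full (array([621.8,  -7.5]), 164.9, 111.7, 84.3)
dish 2112 2112 (array([ 641.4, -214.1]), 117.3, 117.3, 88.2) mean [ 640.6 -213.9] full (array([ 642.9, -215.7]), 118.1, 118.1, 88.2)
board 557 557 (array([ 432. , -197.7]), 63.4, 44.7, 14.9) mean [ 431.9 -197.8] full (array([ 432. , -198.1]), 63.5, 44.8, 14.9)
```

View pics/crop0.png

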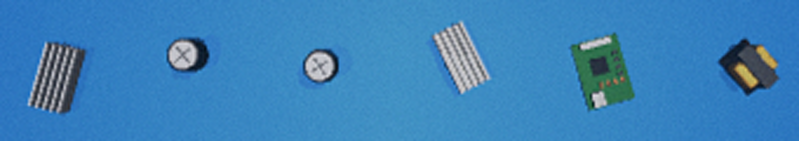

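Positions came out consistent with the known sizes. I'll turn to yaw 0 and move to above capacitor B, at about (0.440, 0.070).

Request:
drive_tool([
  [-0.4,[0,0,0],0.061],
  [-0.4,[0,0,0],0.061],
  [-0.4,[0,0,0],0.061],
  [-0.4,[0,0,0],0.06],
  [-0.4,[0.05,-0.15,0],0],
], grip_force=40)

```text
time_s: 0.52
tool_pos: [0.2471, -0.5865, 0.221]
tool_rot: [180.0, 0.0, -0.3]
force: [0.1, 1.2, -0.4]
opening: 0.0597
grip_force: 0.0
```

Request:
drive_tool([
  [-0.4,[0.1,-0.33,0],0],
  [-0.4,[0.1,-0.33,0],0],
  [-0.4,[0.1,-0.33,0],0],
  [-0.4,[0.1,-0.33,0],0],
  [-0.4,[0.1,-0.33,0],0],
])

```text
time_s: 0.93
tool_pos: [0.3081, -0.3851, 0.2211]
tool_rot: [-179.9, 0.0, -0.0]
force: [1.0, 0.2, 1.4]
opening: 0.0599
grip_force: 0.0
```

Request:
drive_tool([
  [-0.4,[0.1,-0.33,0],0],
  [-0.4,[0.1,-0.33,0],0],
  [-0.4,[0.1,-0.33,0],0],
  [-0.4,[0.1,-0.33,0],0],
  [-0.4,[0.1,-0.33,0],0],
])

```text
time_s: 1.35
tool_pos: [0.3679, -0.1872, 0.2214]
tool_rot: [-180.0, -0.0, -0.0]
force: [0.7, -0.1, -0.2]
opening: 0.0592
grip_force: 0.0
```

Request:
drive_tool([
  [-0.4,[0.1,-0.33,0],0],
  [-0.4,[0.1,-0.33,0],0],
  [-0.4,[0.1,-0.33,0],0],
  [-0.4,[0.1,-0.33,0],0],
  [-0.4,[0.1,-0.33,0],0],
])

```text
time_s: 1.77
tool_pos: [0.4279, 0.011, 0.2217]
tool_rot: [180.0, -0.0, 0.0]
force: [0.9, -0.8, -0.2]
opening: 0.0596
grip_force: 0.0
```

Request:
drive_tool([
  [-0.4,[0.05,-0.2,0],0],
  [-0.4,[0.0,-0.1,0],0],
  [-0.4,[0,0,0],0],
  [-0.4,[0,0,0],0],
])

```text
time_s: 2.1
tool_pos: [0.4338, 0.0452, 0.2213]
tool_rot: [180.0, 0.1, 0.1]
force: [-0.3, -0.0, -0.4]
opening: 0.0596
grip_force: 0.0
```

Moves track precisely. One wrist look now.

```bash
cat > look.py <<'E'
from plant import env
from h import *
import pickle
def look(name,save=True):
    s=env.sense(); c=env.capture("wrist"); 
    if save: cv2.imwrite(f"pics/{name}.png",c["image"][:,:,::-1])
    pose=(s["tool_pos"],s["tool_rot"]); pickle.dump((c,pose),open(name+".pkl","wb")); return c,pose
def blobs(c,pose,mask,z,amin=150):
    n,L,st,ce=cv2.connectedComponentsWithStats(mask.astype(np.uint8))
    for i in range(1,n):
        if st[i][4]>=amin:
            print(st[i],rect(ray(c,np.argwhere(L==i)[:,::-1],z,pose)))
E
python3 - <<'E'
from look import *
c,p=look("w1"); print(p, c["mount"].round(4).tolist())
f=c["image"].astype(int); print("bright z.05"); blobs(c,p,f.min(2)>120,.05)
E
```

```text
(array([0.43376105, 0.04518766, 0.22134303]), array([1.79978001e+02, 5.26387744e-02, 1.10146410e-01])) [[-0.0004, -0.9655, -0.2606, 0.065], [1.0, -0.0003, -0.0002, -0.0001], [0.0001, -0.2606, 0.9655, -0.1522], [0.0, 0.0, 0.0, 1.0]]
bright z.05
[   3    0  193   24 2684] (array([568.7, 187.5]), 148.2, 16.2, -89.9)
[ 243    0  194   35 4722] (array([565.1,   1.9]), 149.3, 24.1, -89.9)
[181  61  15  17 186] (array([526.8, 121.9]), 12.3, 11.3, -3.4)
[321  66  24  15 272] (array([523.5,   5.2]), 18.6, 9.2, 80.4)
[388 127  32  65 296] (array([454.3, -59.4]), 61.4, 5.7, 28.1)
[400 127  27  62 275] (array([455.4, -66.1]), 57.2, 3.5, 25.5)
[382 130  31  65 289] (array([451.6, -53.5]), 61.5, 4.7, 27.1)
[375 133  31  65 294] (array([448.7, -47.5]), 61.3, 4.7, 26.8)
[369 136  30  65 302] (array([445.9, -41.8]), 61.0, 4.0, 26.0)
[513 142  34  15 247] (array([ 463.4, -163.8]), 27.8, 6.2, -75.4)
[ 92 147  31  31 747] (array([451.6, 196.1]), 26.1, 25.5, -6.3)
[239 162  30  29 665] (array([439.5,  70.8]), 25.2, 24.5, -89.9)
[516 196  13  15 171] (array([ 415.9, -165.5]), 12.8, 10.5, 9.7)
[   0  257   36   40 1152] (array([343.6, 292.3]), 39.1, 32.1, -11.0)
[412 268  78  25 718] (array([ 339.3, -111.6]), 71.7, 16.9, -79.3)
[ 86 410  48  10 434] (array([188.5, 225.7]), 49.1, 11.4, -89.9)
[434 410  47  10 432] (array([ 189., -136.]), 49.0, 11.4, -89.9)
```

View pics/w1.png

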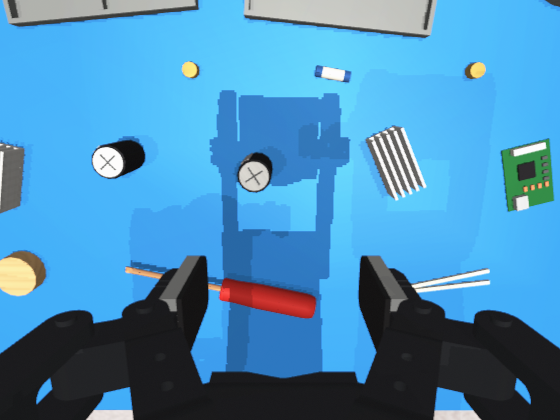

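The wrist view agrees with the top view: cap B top at (254,175), cap A at (108,161), sink B at (396,163). Next: descend on cap B, grip and lift.

Request:
drive_tool([
  [-0.4,[0.052,-0.211,0.1],0],
  [-0.4,[0,0,0.3],0],
  [-0.4,[0,0,0.3],0],
  [-0.4,[0,0,0.3],0],
  [-0.4,[0,0,0.3],0],
])

```text
time_s: 2.57
tool_pos: [0.4404, 0.0688, 0.0646]
tool_rot: [180.0, -0.1, -0.1]
force: [0.5, -0.4, -0.2]
opening: 0.0597
grip_force: 0.0
```

Request:
drive_tool([
  [-0.4,[0,0,0.2],0],
  [-0.4,[0,0,0.11],0],
  [-0.4,[0,0,0],0],
  [1,[0,0,0],0],
  [1,[0,0,0],0],
])

```text
time_s: 2.98
tool_pos: [0.4415, 0.0694, 0.03]
tool_rot: [-180.0, -0.1, -0.1]
force: [0.3, 0.1, -0.1]
opening: 0.0367
grip_force: 0.0
```

Request:
drive_tool([
  [1,[0,0,0],0],
  [1,[0,0,0],0],
  [1,[0,0,0],0],
  [1,[0,0,0],0],
])

```text
time_s: 3.32
tool_pos: [0.442, 0.07, 0.0305]
tool_rot: [180.0, -0.2, 0.0]
force: [-0.3, -0.9, 6.8]
opening: 0.0277
grip_force: 39.9
```

Request:
drive_tool([
  [1,[0,0,-0.1],0],
  [1,[0,0,-0.25],0],
  [1,[0,0,-0.25],0],
  [1,[0,0,-0.23],0],
  [1,[0.257,-0.133,0],0],
])

```text
time_s: 3.73
tool_pos: [0.4727, 0.0856, 0.1366]
tool_rot: [-180.0, -0.8, -0.1]
force: [1.8, -0.2, 1.3]
opening: 0.0276
grip_force: 39.7
```

Request:
drive_tool([
  [1,[0.257,-0.133,0],0],
  [1,[0.257,-0.133,0],0],
  [1,[0.257,-0.133,0],0],
  [1,[0.257,-0.133,0],0],
  [1,[0.257,-0.133,0],0],
])

```text
time_s: 4.15
tool_pos: [0.6264, 0.167, 0.1278]
tool_rot: [-180.0, 0.0, 0.0]
force: [-0.4, -0.7, -0.2]
opening: 0.0278
grip_force: 39.7
```

Request:
drive_tool([
  [1,[0,0,0.2],0],
  [1,[0,0,0.25],0],
  [1,[0,0,0.2],0],
  [1,[0,0,0],0],
  [1,[0,0,0],0],
])

```text
time_s: 4.57
tool_pos: [0.6236, 0.1658, 0.0483]
tool_rot: [180.0, 0.3, 0.0]
force: [-0.5, 0.8, 1.1]
opening: 0.0279
grip_force: 39.7
```

Request:
drive_tool([
  [1,[0,0,0.05],0],
  [1,[0,0,0.03],0],
  [1,[0,0,0.015],0],
  [1,[0,0,0.005],0],
  [1,[0,0,0],0],
])

```text
time_s: 4.98
tool_pos: [0.6258, 0.166, 0.039]
tool_rot: [-180.0, -0.1, 0.0]
force: [0.0, 0.1, 0.5]
opening: 0.0278
grip_force: 39.7
```

Request:
drive_tool([
  [1,[0,0,0],0],
])

```text
time_s: 5.07
tool_pos: [0.6257, 0.1659, 0.0389]
tool_rot: [-180.0, -0.1, -0.0]
force: [0.4, 0.1, -1.1]
opening: 0.028
grip_force: 39.7
```

Request:
drive_tool([
  [1,[0,0,0.02],0],
  [1,[0,0,0.01],0],
  [1,[0,0,0],0],
  [1,[0,0,0],0],
])

```text
time_s: 5.4
tool_pos: [0.6254, 0.1659, 0.0347]
tool_rot: [-180.0, -0.0, 0.0]
force: [0.2, 0.0, 0.5]
opening: 0.0281
grip_force: 39.8
```

Request:
drive_tool([
  [1,[0,0,0.006],0],
  [1,[0,0,0],0],
  [1,[0,0,0],0],
])

```text
time_s: 5.65
tool_pos: [0.6258, 0.166, 0.0346]
tool_rot: [-180.0, -0.0, 0.0]
force: [-1.0, -0.3, 5.1]
opening: 0.0279
grip_force: 40.2
```

Request:
drive_tool([
  [0.1,[0,0,0],0],
  [0.0,[0,0,0],0],
  [0.0,[0,0,0],0],
  [0.0,[0,0,-0.1],0],
  [0.0,[0,0,-0.2],0],
])

```text
time_s: 6.07
tool_pos: [0.6224, 0.1654, 0.0666]
tool_rot: [179.9, 0.4, 0.0]
force: [-0.6, -0.1, -0.3]
opening: 0.0426
grip_force: 0.0
```

Request:
drive_tool([
  [-0.1,[0,0,-0.25],0],
  [-0.4,[0,0,-0.25],0],
  [-0.4,[-0.15,-0.025,0],0],
  [-0.4,[-0.29,-0.049,0],0],
  [-0.4,[-0.29,-0.049,0],0],
])

```text
time_s: 6.48
tool_pos: [0.538, 0.1807, 0.1318]
tool_rot: [-180.0, -0.1, -0.1]
force: [-0.5, -0.9, -0.0]
opening: 0.0599
grip_force: 0.0
```

Request:
drive_tool([
  [-0.4,[-0.29,-0.049,0],0],
  [-0.4,[-0.29,-0.049,0],0],
  [-0.4,[-0.14,-0.024,0],0],
  [-0.4,[0,0,0],0],
  [-0.4,[0,0,0],0],
])

```text
time_s: 6.9
tool_pos: [0.4513, 0.1956, 0.1308]
tool_rot: [-180.0, -0.1, 0.1]
force: [0.3, -0.3, 0.5]
opening: 0.0602
grip_force: 0.0
```

Request:
drive_tool([
  [-0.4,[0,0,0.2],0],
  [-0.4,[0,0,0.3],0],
  [-0.4,[0,0,0.2],0],
  [-0.4,[0,0,0.1],0],
  [-0.4,[0,0,0.045],0],
])

```text
time_s: 7.32
tool_pos: [0.451, 0.1946, 0.0265]
tool_rot: [179.9, 0.2, -0.0]
force: [-0.9, 0.1, -0.9]
opening: 0.0601
grip_force: 0.0
```

Request:
drive_tool([
  [-0.4,[0,0,0],0],
  [1,[0,0,0],0],
  [1,[0,0,0],0],
  [1,[0,0,0],0],
  [1,[0,0,0],0],
])

```text
time_s: 7.73
tool_pos: [0.4531, 0.1957, 0.0306]
tool_rot: [-179.9, -0.2, 0.0]
force: [-1.0, -0.7, 5.1]
opening: 0.0275
grip_force: 39.3
```

Request:
drive_tool([
  [1,[0,0,0],0],
  [1,[0,0,0],0],
])

```text
time_s: 7.9
tool_pos: [0.4531, 0.1957, 0.0306]
tool_rot: [-179.9, -0.2, 0.0]
force: [-0.4, -0.7, 6.7]
opening: 0.0278
grip_force: 39.4
```

```bash
python3 - <<'E'
from look import *
c=env.capture("top"); cv2.imwrite("pics/t1.png",cv2.resize(c["image"][110:290,80:460,::-1],None,fx=2,fy=2))
E
```

```text
(no output)
```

View pics/t1.png

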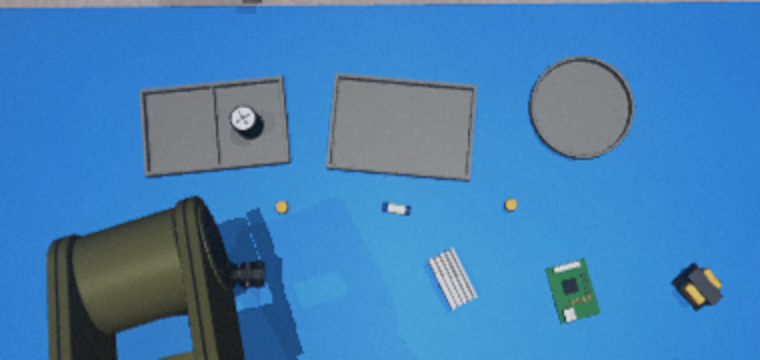

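Cap B stands upright in the right bay at (243,118). Cap A goes to the left bay.

Request:
drive_tool([
  [1,[0,0,-0.1],0],
  [1,[0,0,-0.25],0],
  [1,[0,0,-0.25],0],
  [1,[0,0,-0.23],0],
  [1,[0.231,-0.069,0],0],
])

```text
time_s: 8.37
tool_pos: [0.4802, 0.2044, 0.1362]
tool_rot: [-179.8, -0.6, 0.0]
force: [2.3, -0.1, 0.9]
opening: 0.0278
grip_force: 39.6
```

Request:
drive_tool([
  [1,[0.231,-0.069,0],0],
  [1,[0.231,-0.069,0],0],
  [1,[0.231,-0.069,0],0],
  [1,[0.231,-0.069,0],0],
  [1,[0.231,-0.069,0],0],
])

```text
time_s: 8.78
tool_pos: [0.6186, 0.2454, 0.1286]
tool_rot: [-180.0, 0.0, 0.0]
force: [0.4, 0.8, -0.4]
opening: 0.0277
grip_force: 39.6
```

Request:
drive_tool([
  [1,[0,0,0.2],0],
  [1,[0,0,0.25],0],
  [1,[0,0,0.2],0],
  [1,[0,0,0.06],0],
  [1,[0,0,0.04],0],
])

```text
time_s: 9.2
tool_pos: [0.6161, 0.2446, 0.0363]
tool_rot: [179.9, 0.2, 0.0]
force: [0.6, 0.1, -0.7]
opening: 0.0278
grip_force: 39.6
```

Request:
drive_tool([
  [1,[0,0,0],0],
  [1,[0,0,0],0],
  [1,[0,0,0],0],
  [1,[0,0,0],0],
])

```text
time_s: 9.53
tool_pos: [0.619, 0.2454, 0.0404]
tool_rot: [-179.9, -0.2, 0.0]
force: [0.0, 0.3, -1.3]
opening: 0.0276
grip_force: 39.6
```

Request:
drive_tool([
  [1,[0,0,0.025],0],
  [1,[0,0,0.013],0],
  [1,[0,0,0.005],0],
  [1,[0,0,0],0],
  [1,[0,0,0],0],
])

```text
time_s: 9.95
tool_pos: [0.6186, 0.2452, 0.0347]
tool_rot: [-180.0, -0.1, 0.0]
force: [-1.0, -1.4, 4.7]
opening: 0.0282
grip_force: 40.2
```

Request:
drive_tool([
  [1,[0,0,0.006],0],
  [1,[0,0,0],0],
  [1,[0,0,0],0],
])

```text
time_s: 10.2
tool_pos: [0.6188, 0.2452, 0.0347]
tool_rot: [-180.0, -0.1, 0.0]
force: [-2.1, -1.1, 6.9]
opening: 0.0282
grip_force: 40.4
```

Request:
drive_tool([
  [0.1,[0,0,0],0],
  [0.0,[0,0,0],0],
  [0.0,[0,0,0],0],
  [0.0,[0,0,-0.1],0],
  [0.0,[0,0,-0.2],0],
])

```text
time_s: 10.62
tool_pos: [0.6147, 0.2441, 0.0647]
tool_rot: [179.9, 0.4, 0.0]
force: [0.2, -1.1, 0.1]
opening: 0.0429
grip_force: 0.0
```

Request:
drive_tool([
  [-0.1,[0,0,-0.25],0],
  [-0.4,[0,0,-0.25],0],
  [-0.4,[0,0,0],0.053],
  [-0.4,[0,0,0],0.053],
  [-0.4,[0,0,0],0.054],
])

```text
time_s: 11.03
tool_pos: [0.6183, 0.2452, 0.1303]
tool_rot: [-179.9, -0.1, -14.6]
force: [-0.0, -0.3, -0.1]
opening: 0.0596
grip_force: 0.0
```

Request:
drive_tool([
  [-0.4,[-0.276,-0.036,0],0],
  [-0.4,[-0.276,-0.036,0],0],
  [-0.4,[-0.276,-0.036,0],0],
  [-0.4,[-0.276,-0.036,0],0],
  [-0.4,[-0.276,-0.036,0],0],
])

```text
time_s: 11.45
tool_pos: [0.4613, 0.3074, 0.1289]
tool_rot: [-180.0, -0.0, -14.4]
force: [-0.3, 1.1, 0.1]
opening: 0.0599
grip_force: 0.0
```

Request:
drive_tool([
  [-0.4,[-0.276,-0.036,0],0],
  [-0.4,[0,0,0],0],
  [-0.4,[0,0,0],0],
  [-0.4,[0,0,0],0],
])

```text
time_s: 11.78
tool_pos: [0.4321, 0.3197, 0.129]
tool_rot: [-180.0, -0.1, -14.4]
force: [-0.4, 0.3, -0.5]
opening: 0.0597
grip_force: 0.0
```

```bash
python3 - <<'E'
from look import *
c,p=look("w2"); print(p)
f=c["image"].astype(int); blobs(c,p,(f.min(2)>110),.03,120)
c=env.capture("top"); cv2.imwrite("pics/t2.png",c["image"][:,:,::-1])
E
```

```text
(array([0.43206162, 0.31968711, 0.12902457]), array([-1.79957575e+02, -6.83099260e-02, -1.43657967e+01]))
[    0    72   106   282 12926] (array([448.8, 479.9]), 207.1, 77.0, -25.4)
[ 260  155   45   91 3747] (array([434., 320.]), 63.8, 30.3, -13.6)
[486 276  74   8 447] (array([334.1, 165.9]), 53.1, 5.0, 77.1)
[ 288  302   55   46 1668] (array([334.8, 320.4]), 41.2, 37.2, 66.0)
[ 36 378  16  26 200] (array([331.2, 541.1]), 27.2, 7.5, -53.0)
[  86  387   48   33 1067] (array([307.8, 496.1]), 38.4, 30.7, 75.6)
```

View pics/w2.png

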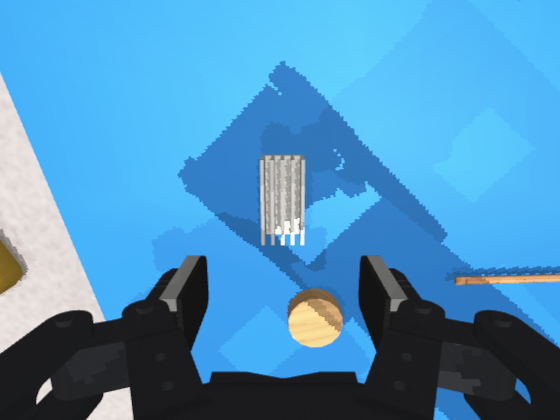

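Sink A is centred between the fingers at (283,200). Descend slowly and grip.

Request:
drive_tool([
  [-0.4,[0.008,0,0.15],0],
  [-0.4,[0,0,0.2],0],
  [-0.4,[0,0,0.2],0],
  [-0.4,[0,0,0.15],0],
  [-0.4,[0,0,0.09],0],
])

```text
time_s: 12.3
tool_pos: [0.4322, 0.3179, 0.0309]
tool_rot: [179.8, 0.1, -14.5]
force: [0.0, 0.1, 0.6]
opening: 0.06
grip_force: 0.0
```

Request:
drive_tool([
  [-0.4,[0,0,0.06],0],
  [-0.4,[0,0,0.03],0],
  [-0.4,[0,0,0.01],0],
  [-0.4,[0,0,0],0],
  [-0.4,[0,0,0],0],
])

```text
time_s: 12.72
tool_pos: [0.4335, 0.3198, 0.0226]
tool_rot: [-179.9, -0.1, -14.4]
force: [0.8, 1.2, -0.3]
opening: 0.0602
grip_force: 0.0
```

Request:
drive_tool([
  [1,[0,0,0],0],
  [1,[0,0,0],0],
  [1,[0,0,0],0],
  [1,[0,0,0],0],
  [1,[0,0,0],0],
])

```text
time_s: 13.13
tool_pos: [0.4326, 0.3193, 0.0216]
tool_rot: [-180.0, -0.0, -14.4]
force: [0.9, -0.2, 0.2]
opening: 0.0004
grip_force: 0.0
```

The fingers closed on nothing, so I need a look.

```bash
python3 - <<'E'
from look import *
c,p=look("w3"); print(env.sense()["opening"],p)
c=env.capture("scene"); cv2.imwrite("pics/s3.png",cv2.resize(c["image"][120:320,230:560,::-1],None,fx=2.4,fy=2.4))
E
```

```text
-6.0672367575020935e-05 (array([0.43259222, 0.31932803, 0.02160003]), array([-1.79987462e+02, -1.03474801e-02, -1.43935823e+01]))
```

View pics/w3.png

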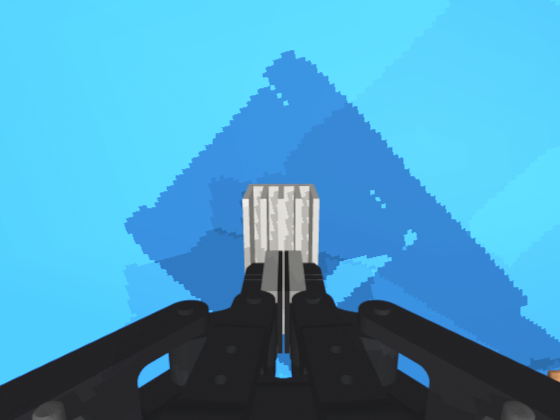

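View pics/s3.png

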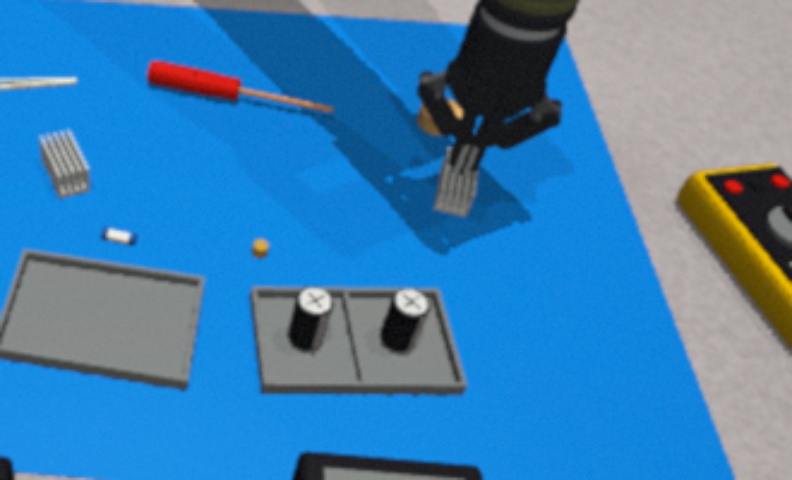

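```bash
python3 - <<'E'
from look import *
c,p=pickle.load(open("w3.pkl","rb"))
print("far edge top",ray(c,[[248,185],[313,185]],.03,p),"far bottom?",ray(c,[[244,200],[319,200]],.03,p))
print("near visible",ray(c,[[244,262],[319,262]],.0,p),ray(c,[[244,262],[319,262]],.03,p))
T=Rn.from_euler("xyz",p[1],degrees=True).as_matrix()
def proj(X):
    t=T.T@(np.array(X)-p[0]); M=c["mount"]; q=M[:3,:3].T@(t-M[:3,3]); u=c["K"]@q; return (u[:2]/u[2]).round(0)
t=np.deg2rad(-14.4); 
for dx,dy,z in [(30,15,30),(30,-15,30),(30,15,0),(-30,15,30),(0,0,20),(0,0,4)]:
    print(dx,dy,z,proj([.4332+(dx*np.cos(t)-dy*np.sin(t))/1e3,.320+(dx*np.sin(t)+dy*np.cos(t))/1e3,z/1e3]))
E
```

```text
far edge top [[0.47013544 0.32362613]
 [0.46387299 0.29926506]] far bottom? [[0.46476986 0.3267691 ]
 [0.45746704 0.29836159]]
near visible [[0.42798648 0.34038258]
 [0.41875376 0.30447137]] [[0.4396435  0.33395127]
 [0.4320046  0.30423933]]
30 15 30 [242. 197.]
30 -15 30 [319. 197.]
30 15 0 [249. 182.]
-30 15 30 [246. 332.]
0 0 20 [281. 259.]
0 0 4 [281. 246.]
```

The sink hasn't moved (its far top edge projects to where it started), yet the fingers read shut at fin height, so the pads must have passed through or between the thin fins. I'll lift slowly and watch the force.

Request:
drive_tool([
  [1,[0,0,-0.03],0],
  [1,[0,0,-0.05],0],
  [1,[0,0,-0.07],0],
  [1,[0,0,0],0],
], grip_force=20)

```text
time_s: 13.57
tool_pos: [0.434, 0.3201, 0.0419]
tool_rot: [-179.8, -0.2, -14.4]
force: [0.2, 0.3, 0.4]
opening: -0.0003
grip_force: 0.0
```

Request:
drive_tool([
  [1,[0,0,-0.15],0],
  [1,[0,0,-0.2],0],
  [1,[0,0,-0.2],0],
  [1,[0,0,0],0],
  [1,[0,0,0],0],
])

```text
time_s: 13.98
tool_pos: [0.4339, 0.3201, 0.1077]
tool_rot: [-179.8, -0.2, -14.4]
force: [0.2, -0.5, -0.0]
opening: 0.0002
grip_force: 0.0
```

```bash
python3 - <<'E'
from look import *
c,p=look("w4"); print(p)
f=c["image"].astype(int); blobs(c,p,(f.min(2)>110),.03,120)
E
```

```text
(array([0.43389852, 0.32007483, 0.10774479]), array([-179.81224566,   -0.18730531,  -14.3918501 ]))
[    0   119    97   267 12911] (array([431.5, 479.6]), 190.1, 65.6, -25.3)
[ 259  161   50  119 4620] (array([427.5, 321.3]), 78.3, 30.6, -14.1)
[500 292  60   8 393] (array([337.3, 174.9]), 40.0, 5.2, 75.7)
```

View pics/w4.png

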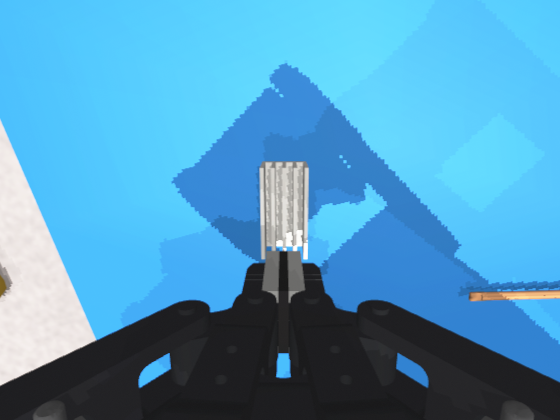

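```bash
python3 - <<'E'
from look import *
print(env.finger_overhang,[a for a in dir(env) if a[0]!='_'])
c,p=pickle.load(open("w4.pkl","rb")); M=c["mount"]
def proj(t):
    q=M[:3,:3].T@(np.array(t)/1e3-M[:3,3]); u=c["K"]@q; return (u[:2]/u[2]).round(0)
for t in [(11,0,17),(-11,0,17),(11,0,0),(11,0,-2),(11,0,-10),(11,10,17),(11,10,-10),(11,14,-10)]: print(t,proj(t))
print(c["K"][0])
E
```

```text
0.017 ['PlanningError', 'capture', 'close_job', 'finger_overhang', 'sense']
(11, 0, 17) [283. 225.]
(-11, 0, 17) [283. 268.]
(11, 0, 0) [283. 237.]
(11, 0, -2) [283. 239.]
(11, 0, -10) [283. 245.]
(11, 10, 17) [304. 225.]
(11, 10, -10) [308. 245.]
(11, 14, -10) [318. 245.]
[378.71958893   0.         283.02739277]
```

The wrist images explain it. With the fingers open 60 mm, the inner pad edges sit 76 px off centre, which puts the tips about 12–16 mm behind the TCP, not 17 mm ahead. At TCP z = 22 mm the fingers closed just above the fins, and nothing was touched. I'll grip about 26 mm lower and watch the force on the way down.

Request:
drive_tool([
  [-0.4,[0,0,0],0],
  [-0.4,[0,0,0],0],
  [-0.4,[0,0,0.2],0],
  [-0.4,[0,0,0.2],0],
  [-0.4,[0,0,0.2],0],
], grip_force=30)

```text
time_s: 14.45
tool_pos: [0.4322, 0.3191, 0.0319]
tool_rot: [180.0, 0.0, -14.4]
force: [-1.0, -0.2, 0.1]
opening: 0.059
grip_force: 0.0
```

Request:
drive_tool([
  [-0.4,[0,0,0.1],0],
  [-0.4,[0,0,0.08],0],
  [-0.4,[0,0,0.04],0],
  [-0.4,[0,0,0],0],
  [-0.4,[0,0,0],0],
])

```text
time_s: 14.87
tool_pos: [0.4331, 0.3196, 0.0077]
tool_rot: [-180.0, -0.0, -14.4]
force: [0.1, -0.4, 0.0]
opening: 0.0597
grip_force: 0.0
```

Request:
drive_tool([
  [-0.4,[0,0,0.04],0],
  [-0.4,[0,0,0.04],0],
  [-0.4,[0,0,0.03],0],
  [-0.4,[0,0,0],0],
  [-0.4,[0,0,0],0],
])

```text
time_s: 15.28
tool_pos: [0.4323, 0.3191, -0.0064]
tool_rot: [180.0, 0.0, -14.4]
force: [-0.4, -0.2, 0.8]
opening: 0.0598
grip_force: 0.0
```

Request:
drive_tool([
  [1,[0,0,0],0],
  [1,[0,0,0],0],
  [1,[0,0,0],0],
  [1,[0,0,0],0],
  [1,[0,0,0],0],
])

```text
time_s: 15.7
tool_pos: [0.4329, 0.3195, -0.0058]
tool_rot: [-180.0, -0.0, -14.4]
force: [0.5, -0.1, 1.7]
opening: 0.0297
grip_force: 30.7
```

Request:
drive_tool([
  [1,[0,0,0],0],
])

```text
time_s: 15.78
tool_pos: [0.4329, 0.3195, -0.0058]
tool_rot: [-180.0, -0.0, -14.4]
force: [-0.1, 0.6, 1.5]
opening: 0.0296
grip_force: 30.7
```

Gripped at 29.7 mm. Carry sink A to the left half of the plain tray.

Request:
drive_tool([
  [1,[0,0,-0.1],0],
  [1,[0,0,-0.25],0],
  [1,[0,0,-0.25],0],
  [1,[0,0,-0.23],-0.048],
  [1,[0,0,0],-0.049],
])

```text
time_s: 16.2
tool_pos: [0.4361, 0.3214, 0.1009]
tool_rot: [-179.6, -0.5, -5.5]
force: [0.9, 0.6, -0.4]
opening: 0.0293
grip_force: 30.5
```

Request:
drive_tool([
  [1,[0.203,0.25,0],0],
  [1,[0.203,0.25,0],0],
  [1,[0.203,0.25,0],0],
  [1,[0.203,0.25,0],0],
  [1,[0.203,0.25,0],0],
])

```text
time_s: 16.62
tool_pos: [0.5394, 0.1564, 0.0941]
tool_rot: [-180.0, -0.0, -5.6]
force: [0.7, -0.6, -0.9]
opening: 0.0297
grip_force: 30.5
```

Request:
drive_tool([
  [1,[0.203,0.25,0],0],
  [1,[0.203,0.25,0],0],
  [1,[0.203,0.25,0],0],
  [1,[0.203,0.25,0],0],
  [1,[0,0,0],0],
])

```text
time_s: 17.03
tool_pos: [0.6272, 0.0235, 0.0946]
tool_rot: [179.9, -0.2, -6.0]
force: [0.2, -0.7, -1.2]
opening: 0.0298
grip_force: 30.5
```

Request:
drive_tool([
  [1,[0,0,0.2],0],
  [1,[0,0,0.2],0],
  [1,[0,0,0.15],0],
  [1,[0,0,0.1],0],
  [1,[0,0,0.05],0],
])

```text
time_s: 17.45
tool_pos: [0.6223, 0.0293, 0.0073]
tool_rot: [180.0, 0.2, -5.7]
force: [-0.4, -0.1, -0.7]
opening: 0.0297
grip_force: 30.5
```

Request:
drive_tool([
  [1,[0,0,0],0],
  [1,[0,0,0],0],
  [1,[0,0,0],0],
  [1,[0,0,0],0],
])

```text
time_s: 17.78
tool_pos: [0.6253, 0.029, 0.0112]
tool_rot: [-180.0, -0.2, -5.7]
force: [0.3, -0.6, -0.9]
opening: 0.0293
grip_force: 30.5
```

Request:
drive_tool([
  [1,[0,0,0.04],0],
  [1,[0,0,0.03],0],
  [1,[0,0,0.02],0],
  [1,[0,0,0],0],
  [1,[0,0,0],0],
])

```text
time_s: 18.2
tool_pos: [0.6239, 0.0289, -0.0017]
tool_rot: [180.0, 0.0, -5.7]
force: [-0.2, -0.9, -1.0]
opening: 0.0295
grip_force: 30.6
```

Request:
drive_tool([
  [1,[0,0,0.01],0],
  [1,[0,0,0.008],0],
  [1,[0,0,0],0],
  [1,[0,0,0],0],
])

```text
time_s: 18.53
tool_pos: [0.6241, 0.0289, -0.0018]
tool_rot: [180.0, 0.1, -5.7]
force: [-6.3, 0.2, 10.9]
opening: 0.0297
grip_force: 32.0
```

Request:
drive_tool([
  [0.1,[0,0,0],0],
  [0.0,[0,0,0],0],
  [0.0,[0,0,0],0],
  [0.0,[0,0,-0.1],0],
  [0.0,[0,0,-0.2],0],
])

```text
time_s: 18.95
tool_pos: [0.621, 0.029, 0.0294]
tool_rot: [180.0, 0.4, -5.7]
force: [-0.3, 0.3, -0.5]
opening: 0.0431
grip_force: 0.0
```

Request:
drive_tool([
  [-0.1,[0,0,-0.25],-0.07],
  [-0.4,[0,0,-0.28],-0.07],
  [-0.4,[0,0,0],-0.07],
  [-0.4,[0,0,0],-0.07],
  [-0.4,[0,0,0],-0.069],
])

```text
time_s: 19.37
tool_pos: [0.6249, 0.0289, 0.0982]
tool_rot: [179.9, -0.1, 26.1]
force: [0.2, 0.2, -0.4]
opening: 0.0603
grip_force: 0.0
```

Request:
drive_tool([
  [-0.4,[-0.276,0.006,0],0],
  [-0.4,[-0.276,0.006,0],0],
  [-0.4,[-0.276,0.006,0],0],
  [-0.4,[-0.276,0.006,0],0],
  [-0.4,[-0.276,0.006,0],0],
])

```text
time_s: 19.78
tool_pos: [0.4752, -0.0467, 0.0965]
tool_rot: [180.0, -0.0, 25.8]
force: [0.3, 0.5, -0.3]
opening: 0.0595
grip_force: 0.0
```

Request:
drive_tool([
  [-0.4,[-0.276,0.006,0],0],
  [-0.4,[0,0,0],0],
  [-0.4,[0,0,0],0],
  [-0.4,[0,0,0],0],
])

```text
time_s: 20.12
tool_pos: [0.4478, -0.0614, 0.0971]
tool_rot: [179.9, -0.1, 25.7]
force: [0.2, -0.2, -0.2]
opening: 0.0602
grip_force: 0.0
```

```bash
python3 - <<'E'
from look import *
c,p=look("w5"); print(p)
f=c["image"].astype(int); blobs(c,p,(f.min(2)>110),.03,120)
c=env.capture("scene"); cv2.imwrite("pics/s5.png",cv2.resize(c["image"][120:320,120:450,::-1],None,fx=2.4,fy=2.4))
E
```

```text
(array([ 0.44776564, -0.06141883,  0.0970991 ]), array([ 1.79928647e+02, -1.05722205e-01,  2.57199800e+01]))
[ 311    0  129   61 3868] (array([562. , -59.5]), 67.0, 29.4, -64.3)
[230  31  38  35 658] (array([525.2,  -2.7]), 19.1, 9.5, 80.1)
[431 129  22  23 375] (array([ 528.3, -122.8]), 12.2, 11.5, -16.1)
[ 256  162   52  103 4722] (array([448.6, -59.6]), 63.9, 30.6, 25.6)
[437 262  45  19 497] (array([ 463.6, -176. ]), 29.5, 7.5, -75.5)
```

View pics/s5.png

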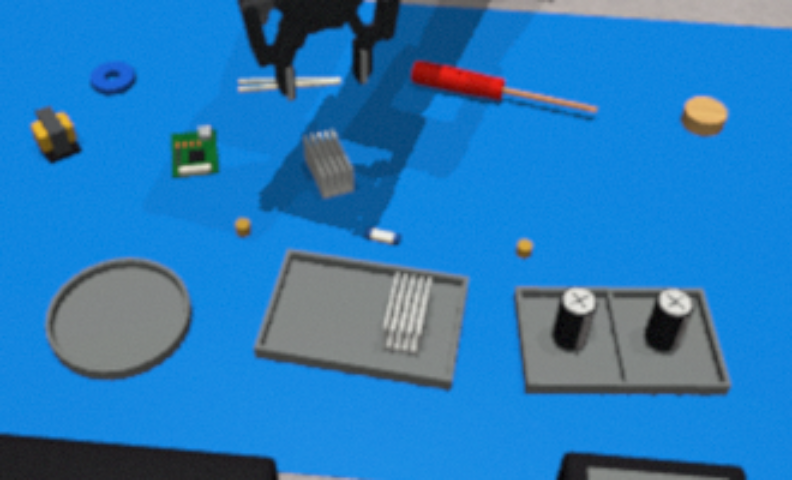

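Sink A lies in the tray with its fins up at (408,312), and both caps stand. Grip sink B.

Request:
drive_tool([
  [-0.4,[0,-0.008,0.2],0],
  [-0.4,[0,0,0.2],0],
  [-0.4,[0,0,0.2],0],
  [-0.4,[0,0,0.13],0],
  [-0.4,[0,0,0.07],0],
])

```text
time_s: 20.63
tool_pos: [0.4457, -0.0596, -0.0023]
tool_rot: [-179.8, 0.2, 25.8]
force: [0.2, 0.8, -0.6]
opening: 0.0595
grip_force: 0.0
```

Request:
drive_tool([
  [-0.4,[0,0,0.04],0],
  [-0.4,[0,0,0.01],0],
  [-0.4,[0,0,0],0],
  [-0.4,[0,0,0],0],
  [1,[0,0,0],0],
])

```text
time_s: 21.05
tool_pos: [0.4477, -0.0606, -0.0047]
tool_rot: [179.9, -0.1, 25.8]
force: [0.7, -0.5, -0.7]
opening: 0.0491
grip_force: 0.0
```

Request:
drive_tool([
  [1,[0,0,0],0],
  [1,[0,0,0],0],
  [1,[0,0,0],0],
  [1,[0,0,0],0],
  [1,[0,0,0],0],
])

```text
time_s: 21.47
tool_pos: [0.4474, -0.0607, -0.005]
tool_rot: [179.9, -0.1, 25.7]
force: [-0.8, 0.1, 6.0]
opening: 0.0296
grip_force: 31.4
```

Request:
drive_tool([
  [1,[0,0,-0.1],0],
  [1,[0,0,-0.25],0],
  [1,[0,0,-0.25],0],
  [1,[0,0,-0.23],0.07],
  [1,[0,0,0],0.07],
])

```text
time_s: 21.88
tool_pos: [0.4502, -0.0613, 0.0995]
tool_rot: [179.7, -0.5, 12.8]
force: [-0.0, -0.0, 0.6]
opening: 0.0295
grip_force: 30.8
```

Request:
drive_tool([
  [1,[0,0,0],0.07],
  [1,[0,0,0],0.07],
  [1,[0,0,0],0.069],
  [1,[0.278,-0.055,0],0],
  [1,[0.278,-0.055,0],0],
])

```text
time_s: 22.3
tool_pos: [0.5129, -0.0535, 0.0923]
tool_rot: [-180.0, 0.1, -5.7]
force: [0.3, -0.7, -0.0]
opening: 0.0298
grip_force: 30.7
```

Request:
drive_tool([
  [1,[0.278,-0.055,0],0],
  [1,[0.278,-0.055,0],0],
  [1,[0.278,-0.055,0],0],
  [1,[0,0,0],0],
  [1,[0,0,0.15],0],
])

```text
time_s: 22.72
tool_pos: [0.6194, -0.0442, 0.0782]
tool_rot: [180.0, -0.3, -5.6]
force: [-0.1, 0.3, 0.3]
opening: 0.0293
grip_force: 30.7
```

Request:
drive_tool([
  [1,[0,0,0.2],0],
  [1,[0,0,0.2],0],
  [1,[0,0,0.1],0],
  [1,[0,0,0.05],0],
  [1,[0,0,0],0],
])

```text
time_s: 23.13
tool_pos: [0.614, -0.0438, 0.0077]
tool_rot: [-180.0, 0.2, -5.7]
force: [0.3, -0.4, -0.5]
opening: 0.0295
grip_force: 30.7
```

Request:
drive_tool([
  [1,[0,0,0],0],
  [1,[0,0,0],0],
  [1,[0,0,0],0],
])

```text
time_s: 23.38
tool_pos: [0.6171, -0.0442, 0.0116]
tool_rot: [180.0, -0.2, -5.7]
force: [-0.3, 0.2, -1.0]
opening: 0.0294
grip_force: 30.7
```

Request:
drive_tool([
  [1,[0,0,0.04],0],
  [1,[0,0,0.03],0],
  [1,[0,0,0.02],0],
  [1,[0,0,0],0],
  [1,[0,0,0],0],
])

```text
time_s: 23.8
tool_pos: [0.6161, -0.044, -0.0009]
tool_rot: [180.0, -0.0, -5.7]
force: [-1.0, 0.9, 2.0]
opening: 0.0294
grip_force: 31.0
```

Request:
drive_tool([
  [1,[0,0,0.01],0],
  [1,[0,0,0.003],0],
  [1,[0,0,0],0],
  [1,[0,0,0],0],
])

```text
time_s: 24.13
tool_pos: [0.6161, -0.044, -0.0009]
tool_rot: [180.0, 0.0, -5.7]
force: [-4.9, 0.6, 10.2]
opening: 0.0292
grip_force: 32.1
```

Request:
drive_tool([
  [0.1,[0,0,0],0],
  [0.0,[0,0,0],0],
  [0.0,[0,0,0],0],
  [0.0,[0,0,-0.1],0],
  [0.0,[0,0,-0.2],0],
])

```text
time_s: 24.55
tool_pos: [0.6126, -0.0436, 0.0302]
tool_rot: [-180.0, 0.4, -5.7]
force: [-0.2, -0.4, -0.6]
opening: 0.0426
grip_force: 0.0
```

Request:
drive_tool([
  [-0.1,[0,0,-0.25],-0.071],
  [-0.4,[0,0,-0.28],-0.071],
  [-0.5,[0,0,0],-0.071],
  [-0.5,[0,0,0],-0.071],
  [-0.5,[0,0,0],-0.071],
])

```text
time_s: 24.97
tool_pos: [0.6166, -0.0441, 0.099]
tool_rot: [179.9, -0.1, 26.6]
force: [-0.4, 1.1, -0.6]
opening: 0.064
grip_force: 0.0
```

Request:
drive_tool([
  [-0.5,[0,0,0],-0.072],
  [-0.5,[0,0,0],-0.072],
  [-0.5,[-0.302,0.104,0],0],
  [-0.5,[-0.302,0.104,0],0],
  [-0.5,[-0.302,0.104,0],0],
])

```text
time_s: 25.38
tool_pos: [0.5548, -0.1423, 0.0976]
tool_rot: [180.0, -0.0, 39.4]
force: [0.2, -0.7, -0.4]
opening: 0.0639
grip_force: 0.0
```

Request:
drive_tool([
  [-0.5,[-0.302,0.104,0],0],
  [-0.5,[-0.302,0.104,0],0],
  [-0.5,[-0.302,0.104,0],0],
  [-0.5,[-0.302,0.104,0],0],
  [-0.5,[-0.302,0.104,0],0],
])

```text
time_s: 25.8
tool_pos: [0.4533, -0.3062, 0.0978]
tool_rot: [179.9, -0.0, 39.3]
force: [0.1, -1.1, 0.5]
opening: 0.0641
grip_force: 0.0
```

Request:
drive_tool([
  [-0.5,[-0.302,0.104,0],0],
  [-0.5,[0,0,0],0],
  [-0.5,[0,0,0],0],
  [-0.5,[0,0,0],0],
])

```text
time_s: 26.13
tool_pos: [0.4343, -0.3373, 0.0973]
tool_rot: [180.0, -0.0, 39.2]
force: [0.5, 0.2, -0.2]
opening: 0.0639
grip_force: 0.0
```

```bash
python3 - <<'E'
from look import *
c,p=look("w6"); print(p)
f=c["image"].astype(int); y=(f[...,0]-f[...,2]>60)
blobs(c,p,y,.03,60)
v=np.argwhere(y[60:300,150:420])[:,::-1]+[150,60]; print(rect(ray(c,v,.03,p)))
E
```

```text
(array([ 0.43431334, -0.33728582,  0.09727793]), array([ 1.79993726e+02, -2.31667876e-02,  3.92040360e+01]))
[255 189  16  46 675] (array([ 428.8, -325.1]), 28.2, 9.0, 38.7)
[298 189  16  47 677] (array([ 444.9, -345.3]), 28.8, 9.0, 39.8)
(array([ 436.7, -335.3]), 34.8, 28.8, -50.8)
```

View pics/w6.png

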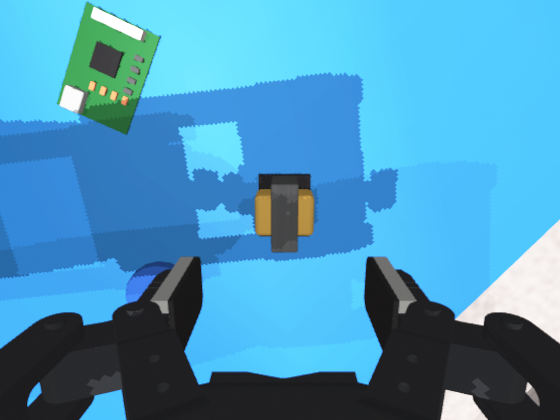

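The transformer is centred and square to the pads, with windings at cols 255 and 314; the board and reel are clear. Descend and grip.

Request:
drive_tool([
  [-0.5,[0.012,0,0.2],0],
  [-0.5,[0,0,0.2],0],
  [-0.5,[0,0,0.18],0],
  [-0.5,[0,0,0.13],0],
  [-0.5,[0,0,0.07],0],
], grip_force=40)

```text
time_s: 26.6
tool_pos: [0.435, -0.3338, 0.0008]
tool_rot: [-179.8, 0.0, 39.4]
force: [-1.0, 1.2, -0.1]
opening: 0.0643
grip_force: 0.0
```

Request:
drive_tool([
  [-0.5,[0,0,0.04],0],
  [-0.5,[0,0,0.01],0],
  [-0.5,[0,0,0],0],
  [-0.5,[0,0,0],0],
  [1,[0,0,0],0],
])

```text
time_s: 27.02
tool_pos: [0.4362, -0.3371, -0.0014]
tool_rot: [179.9, -0.0, 39.3]
force: [-0.1, -0.2, -0.8]
opening: 0.0533
grip_force: 0.0
```

Request:
drive_tool([
  [1,[0,0,0],0],
  [1,[0,0,0],0],
  [1,[0,0,0],0],
  [1,[0,0,0],0],
  [1,[0,0,0],0],
])

```text
time_s: 27.43
tool_pos: [0.436, -0.3371, -0.0016]
tool_rot: [179.9, -0.0, 39.2]
force: [-0.9, 1.5, 6.0]
opening: 0.0347
grip_force: 42.4
```

Request:
drive_tool([
  [1,[0,0,-0.1],0],
  [1,[0,0,-0.25],0],
  [1,[0,0,-0.25],0],
  [1,[0,0,-0.23],0],
  [1,[0.282,0.041,0],0],
])

```text
time_s: 27.85
tool_pos: [0.465, -0.3233, 0.1038]
tool_rot: [179.4, 0.0, 39.0]
force: [2.1, -1.2, -0.3]
opening: 0.0354
grip_force: 41.6
```

Request:
drive_tool([
  [1,[0.282,0.041,0],0],
  [1,[0.282,0.041,0],0],
  [1,[0.282,0.041,0],0],
  [1,[0.282,0.041,0],0],
  [1,[0.282,0.041,0],0],
])

```text
time_s: 28.27
tool_pos: [0.612, -0.2296, 0.0968]
tool_rot: [-179.9, 0.0, 39.2]
force: [0.0, -1.3, -1.7]
opening: 0.0353
grip_force: 41.6
```

Request:
drive_tool([
  [1,[0.282,0.041,0],0],
  [1,[0,0,0],0],
  [1,[0,0,0.15],0],
  [1,[0,0,0.2],0],
  [1,[0,0,0.2],0],
])

```text
time_s: 28.68
tool_pos: [0.6409, -0.2133, 0.0311]
tool_rot: [179.9, -0.0, 39.3]
force: [0.3, 0.7, -1.5]
opening: 0.0351
grip_force: 41.6
```

Request:
drive_tool([
  [1,[0,0,0.1],0],
  [1,[0,0,0.05],0],
  [1,[0,0,0],0],
  [1,[0,0,0],0],
  [1,[0,0,0],0],
])

```text
time_s: 29.1
tool_pos: [0.6417, -0.2139, 0.0148]
tool_rot: [179.9, -0.1, 39.2]
force: [-0.1, -0.7, -1.0]
opening: 0.0353
grip_force: 41.5
```

Request:
drive_tool([
  [1,[0,0,0.04],0],
  [1,[0,0,0.03],0],
  [1,[0,0,0.02],0],
  [1,[0,0,0],0],
  [1,[0,0,0],0],
])

```text
time_s: 29.52
tool_pos: [0.641, -0.2134, 0.0025]
tool_rot: [180.0, -0.0, 39.2]
force: [0.6, -0.0, 0.5]
opening: 0.0355
grip_force: 41.7
```

Request:
drive_tool([
  [1,[0,0,0.01],0],
  [1,[0,0,0.003],0],
  [1,[0,0,0],0],
  [1,[0,0,0],0],
])

```text
time_s: 29.85
tool_pos: [0.641, -0.2134, 0.0024]
tool_rot: [180.0, 0.0, 39.2]
force: [-4.2, 1.2, 9.4]
opening: 0.0353
grip_force: 42.8
```

Contact with the dish floor. Release, lift, back off and check.

Request:
drive_tool([
  [0.0,[0,0,0],0],
  [-0.2,[0,0,0],0],
  [-0.2,[0,0,0],0],
  [-0.2,[0,0,-0.08],0],
  [-0.2,[0,0,-0.2],0],
])

```text
time_s: 30.27
tool_pos: [0.6374, -0.2119, 0.0302]
tool_rot: [-179.6, 0.2, 39.2]
force: [0.4, -0.1, -1.4]
opening: 0.0514
grip_force: 0.0
```

Request:
drive_tool([
  [-0.2,[0,0,-0.3],0],
  [-0.2,[0,0,-0.3],0],
  [-0.2,[0,0,-0.3],0],
  [-0.2,[-0.3,0.1,0],0],
  [-0.2,[-0.3,0.1,0],0],
])

```text
time_s: 30.68
tool_pos: [0.6026, -0.2778, 0.1476]
tool_rot: [179.5, -0.2, 39.5]
force: [0.5, 0.3, -0.3]
opening: 0.0514
grip_force: 0.0
```

Request:
drive_tool([
  [-0.2,[-0.3,0.1,0],0],
  [-0.2,[-0.3,0.1,0],0],
  [-0.2,[-0.3,0.1,0],0],
  [-0.2,[-0.3,0.1,0],0],
  [-0.2,[0,0,0],0],
])

```text
time_s: 31.1
tool_pos: [0.5154, -0.4109, 0.1429]
tool_rot: [179.9, 0.1, 38.9]
force: [-0.5, 1.1, -1.0]
opening: 0.0512
grip_force: 0.0
```

```bash
python3 - <<'E'
from look import *
c=env.capture("scene"); cv2.imwrite("pics/s7.png",cv2.resize(c["image"][120:320,120:450,::-1],None,fx=2.4,fy=2.4))
E
```

```text
(no output)
```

View pics/s7.png

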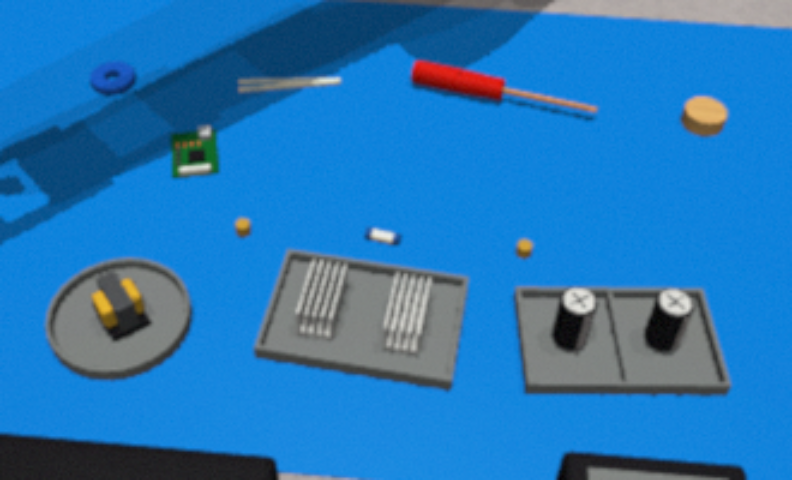

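The transformer stands in the dish at (120,305), both sinks lie fins up at (322,297) and (408,312), both caps stand in their bays at (575,318) and (668,318), and the board is untouched.

Request:
drive_tool([
  [-0.2,[0,0,0],0],
  [-0.2,[0,0,0],0],
  [-0.2,[0,0,0],0],
])

```text
time_s: 31.4
tool_pos: [0.5196, -0.4045, 0.1422]
tool_rot: [-180.0, -0.0, 39.3]
force: [0.9, 0.5, 0.4]
opening: 0.0512
grip_force: 0.0
```

```bash
python3 -c "
from plant import env
print(env.close_job())"
```

```text
the job is handed in; nothing more can be done
None
```

All five parts are set down in their trays as asked, the circuit board is untouched, and the job was handed in at about 31 s of robot time; the hand-in call returned no verdict.

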